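Reset the ratchet writing board to its second notch

TASK

The hatchery's record board has been left too steep on its ratchet stand. Lift it past its top notch until the red pawl tips out of the wheel, let it down gently until it lies flat and the pawl has fallen back in, then raise it again and leave it resting in the second notch above flat. Leave the dish, the counter and the glass beside it where they are.

Things in the scene. Friction and masses are not known exactly. Their poses are not given: they have to be found in the camera images.
- stand: Grey base plate, 280 x 325 x 14 mm, fixed to the table, with a hinged board over it. Origin: on the table top below the middle of the hinge. Its x axis points from the hinge under the board, away from the robot (yaw up to 0.2 rad). The hinge runs along its y axis, 85 mm above the table, at the board's edge nearest the robot; ratchet wheel and pawl are at the left (+y) end.
- board (a joint): Angle of the board, rad: 0 flat, growing as the far edge rises, stop at 1.12. It rests in notches at 0.16 (first), 0.35 (second), 0.53 (third), 0.71 (fourth, top), or up to 0.03 higher; it starts in the third or fourth. The pawl drops in about 0.04 above each. Raised beyond the top, it pushes the pawl out at about 0.98 and can then come all the way down; near flat (below 0.05) a pin tips the pawl back in. Let go, it falls.
- pawl (a joint): Angle of the red pawl with the brass weight, on the stand's left cheek, rad: about 0 to 0.25 in or riding over the teeth (weight leaning towards the robot), about 0.87 tipped out (weight leaning away from the robot). It stays on the side it was tipped to and balances at about 0.45.
- rail (a point): Middle of the round steel rail (12 mm thick, 244 mm long, along the stand's y axis) of the hoop on the board, 75 mm clear above the board's face. It turns with the board about the hinge: 183 mm from it, at 0.451 rad + board angle above the stand's x axis. Pulling it towards the robot or lifting it raises the board; under 15 N.
- petri_dish: Round clear dish with fish eggs, 58 mm across, 12 mm high, loose on the table left of the stand; origin at the centre of its underside. A bystander.
- tally_counter: Grey hand tally counter, 43 x 64 x 22 mm, loose on the table left of the stand; origin at the centre of its underside. A bystander.
- glass_beaker: Drinking glass, 75 mm across, 83 mm high, loose on the table right of the stand; origin at the centre of its underside. A bystander.
- board_edge (a point): Middle of the board's far edge, 222 mm from the hinge. Plywood board 228 x 258 x 10 mm with a green clipboard fixed on it, about 0.55 kg in all.

How it is judged:
By the outcome, as a careful person would: the job done as asked, in the order asked, and still so for the second after the job is handed in, with the robot touching nothing.
It also fails if it takes over 51 s, if anything falls off the work surface, if the arm or the gripper's body presses on something with over 40 N, if the wrist force passes 120 N, or if a joint passes its speed limit or range.

ROBOT

A 6-joint arm with a two-finger parallel gripper is mounted at the origin on a cart in front of the work surface, level with it; the furniture and walls round the work are solid. World frame = base frame: x ahead of the robot, y to its left, z up, the work surface at z = 0. Lengths are in m, angles in degrees, forces in N, time in s.
With the tool pointing down it reaches from about 0.3 to 0.875 m from the base axis. Payload 6.4 kg.
Tool frame: the origin (TCP) lies midway between the tips of the shut fingers; the grasp point (between the pads) lies 19 mm behind it; z points along the fingers, y is the direction in which the jaws open and shut (so a half turn about z gives the same grasp; the last joint's range is limited). The gripper opens to 85 mm and grips with 20 to 120 N. Pads are 22 mm wide; open, the fingers measure 114 mm over their backs; the gripper's body (76 mm by 85 mm) begins 54 mm behind the grasp point. The pads swing forward as they close: fully open they stand 13 mm farther back than shut.
Start: joints at [62.664, 10.359, 92.074, -0, 77.567, -11.82], TCP at [0.154, 0.554, 0.231] pointing down, gripper open.
Joint ranges: [-171.53, 171.53], [-51.25, 118.39], [17.06, 147.69], [-65.23, 245.23], [0, 150.52], [-178.68, 178.68]. Speed limits (degrees/s): [147.25, 147.25, 172.46, 180, 180, 180].

INTERFACE

Orientations are given as a 3x3 rotation matrix whose columns are the frame's x, y, z axes.
In Python, from bench import ctrl gives the robot as it stands.
- The arm moves only by the tool apply_moves, never from a script. Its argument "moves" is a list of rows, each a list of 3 entries, a list of its own where there are three numbers: the turn, a rotation vector about the tool's x, y, z in degrees, then the shift along the tool's x, y, z in m, then the opening, from 0 (shut) to 1 (fully open). In form: [[[ax, ay, az], [dx, dy, dz], gripper], ...]. A call has 1 to 20 rows; each row shifts and turns the commanded pose from where the row before left it, along the tool's axes as they then stand; what a row does not reach is not made up. A row lasts 1/12 s, in which the tool goes at most 41.7 mm and 7.16 degrees, less where a joint would pass 70% of its speed; a pose out of reach is approached as far as the arm can. A call is refused whole if a number of a shift passes 0.0417 or a number of a turn 7.16, either way. A call with a gripper value outside its range is refused whole. The fingers move at their own pace and stop on an object; the grip force is fixed at half the most. Time passes only in rows, so rows that do not move let the fingers close. It gives the time, the measured TCP pose, the force and the opening at its end, in the units of the state.
- ctrl.read_state(): the state, without advancing time (a new reading comes with each control period).
- ctrl.read_camera(name): name is "scene" or "top"; returns the picture (420x560x3 uint8, blue, green, red); there is no depth.
- ctrl.camera_params(name): a dict with "mtx" (3x3 intrinsics, pixels), "origin" and "rotation" of the camera in the world. Camera axes: x right, y up, looking along -z (the intrinsics and any distortion apply to the point x, -y, -z); pixel columns grow to the right and rows downward; lengths in m; the calibration is good to about 2 mm. A picture is of the moment at which its call begins. camera_params takes no time and is no camera call.
- ctrl.hand_in(): hands the job in, once; it reports no verdict.
Trained networks look in the newest picture that a camera, given by its name, has taken for a name from the list of things; names that differ only in an ending like _2 or _b are one class to them, and where a whole thing is asked for, a point or a joint stands for the part that bears it (a point fixed in the world has none). Each returns a list of dicts, best first, with "p" (0 to 1); they miss things now and then, are a little off and sometimes report something else, mostly with a low value. They report only what shows in the picture. A call takes as long as a camera call.
- ctrl.cut_out(camera, target): "region" (420x560 bool, what is visible of it) and "rect" ([left, top, width, height] as shares, 0 to 1, of the picture: columns of its width, rows of its height, round what is visible of it).
- ctrl.mark_of(camera, target): "position" ([column, row] as shares, 0 to 1, of the picture: columns of its width, rows of its height: a listed point, or the origin of a listed thing).
The state is a dict: "clock": time; "joint_positions": joint angles; "dq": joint speeds; "tau": joint torques, N m; "eef_pos": TCP position; "tcp_rot": TCP orientation; "wrist_force": force on the tool from outside, world axes, zero at the start; "torque": the same for the moment, N m; "grip_width": finger opening in m.
Only numpy, scipy, OpenCV 4.12 (cv2) and the standard library are available. Lean on these libraries where they do the work, as an engineer would, in place of code of your own. Each camera call takes 0.05 s, during which the arm holds its last target.

## Working session

There is one attempt and no reset: what is moved stays moved. The work goes in short steps, Python scripts to look and compute and a tool call to move; the robot and the scene stay as the last step left them, time stands still between calls to the robot, and variables do not carry over. Pictures are saved under pics/ and viewed, and the job is handed in when it is done.

Besides the shell and the picture viewer there is one more tool, called after "Call:" as name(argument=value, ...), one argument or row to a line, values as JSON. apply_moves: Moves the arm, as the interface text tells. Its arguments: {"type":"object","properties":{"moves":{"type":"array","items":{"type":"array"}}},"required":["moves"]}

```bash
ls; mkdir -p pics
python3 - <<'E'
from bench import ctrl
import cv2
for n in("scene","top"):
    cv2.imwrite(f"pics/{n}0.png",ctrl.read_camera(n))
    p=ctrl.camera_params(n);print(n,p)
    for t in ["stand","rail","board_edge","pawl","petri_dish","tally_counter","glass_beaker"]:
        r=ctrl.mark_of(n,t); print(t,[(round(d['p'],2),[round(d['position'][0]*560,1),round(d['position'][1]*420,1)]) for d in r[:2]])
print(ctrl.read_state())
E
```

```text
pics
scene {'mtx': array([[403.13846651,   0.        , 277.17434857],
       [  0.        , 403.13846651, 211.11430518],
       [  0.        ,   0.        ,   1.        ]]), 'origin': array([0.2742335 , 0.67930412, 0.95971507]), 'rotation': array([[-0.92273783,  0.28090879, -0.26390368],
       [-0.38529869, -0.69003441,  0.61269685],
       [-0.00999069,  0.6670403 ,  0.74495464]])}
stand [(0.75, [314.8, 239.3])]
rail [(0.74, [272.8, 175.6])]
board_edge [(0.75, [244.1, 180.9])]Traceback (most recent call last):
  File "<stdin>", line 7, in <module>
ValueError: it knows: board_edge, glass_beaker, petri_dish, rail, stand, tally_counter
```

Run:
```python
from bench import ctrl
import cv2
for n in("scene","top"):
    cv2.imwrite(f"pics/{n}0.png",ctrl.read_camera(n))
    p=ctrl.camera_params(n);print(n,p)
    for t in ["stand","rail","board_edge","petri_dish","tally_counter","glass_beaker"]:
        r=ctrl.mark_of(n,t); print(t,[(round(d['p'],2),[round(d['position'][0]*560,1),round(d['position'][1]*420,1)]) for d in r[:2]])
print(ctrl.read_state())
```

```text
scene {'mtx': array([[403.13846651,   0.        , 277.17434857],
       [  0.        , 403.13846651, 211.11430518],
       [  0.        ,   0.        ,   1.        ]]), 'origin': array([0.2742335 , 0.67930412, 0.95971507]), 'rotation': array([[-0.92273783,  0.28090879, -0.26390368],
       [-0.38529869, -0.69003441,  0.61269685],
       [-0.00999069,  0.6670403 ,  0.74495464]])}
stand [(0.84, [315.5, 239.6])]
rail [(0.98, [276.3, 176.6])]
board_edge [(0.91, [246.6, 180.4]), (0.24, [291.7, 176.6])]
petri_dish [(0.56, [291.2, 305.4]), (0.48, [312.4, 239.2])]
tally_counter [(0.49, [255.3, 299.2])]
glass_beaker [(0.61, [294.0, 178.3]), (0.47, [275.0, 177.1])]
top {'mtx': array([[518.64116987,   0.        , 279.84440747],
       [  0.        , 518.64116987, 212.23352635],
       [  0.        ,   0.        ,   1.        ]]), 'origin': array([ 0.4980465 , -0.03414578,  1.3433714 ]), 'rotation': array([[-0.0211951 ,  0.9973489 , -0.06961282],
       [-0.99974622, -0.02167467, -0.00614084],
       [-0.00763339,  0.069465  ,  0.99755518]])}
stand [(0.67, [290.0, 257.9]), (0.51, [279.8, 210.4])
[... 261 characters left out ...]
34961e+01, -8.83476550e-05,
        7.75672717e+01, -1.18189152e+01]), 'dq': array([-0.038145  ,  0.02257241,  0.08925752, -0.05737037, -0.09238923,
        0.10470246]), 'tau': array([ 3.47892610e-04, -4.44826341e+01, -3.51701438e+01,  5.31058777e-05,
        4.13152302e-04, -3.66058509e-05]), 'eef_pos': array([0.15380271, 0.5540709 , 0.23130806]), 'tcp_rot': array([[-9.63554029e-01,  2.67513799e-01,  1.29171151e-05],
       [ 2.67513799e-01,  9.63554029e-01,  2.17094568e-05],
       [-6.63875903e-06,  2.43737411e-05, -1.00000000e+00]]), 'wrist_force': array([-0.42596616, -0.46058024, -0.81566358]), 'torque': array([-0.00312289,  0.02773423,  0.01657123]), 'grip_width': 0.08529933008450062}
```

View pics/scene0.png

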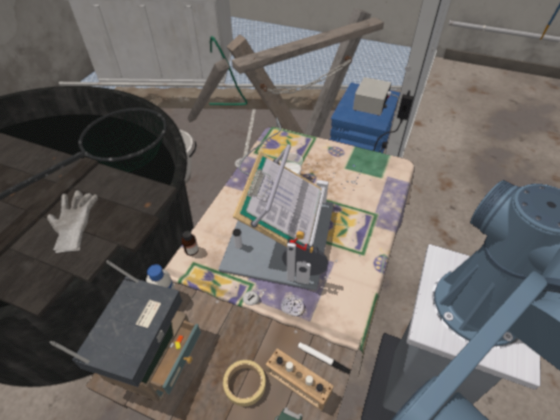

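View pics/top0.png

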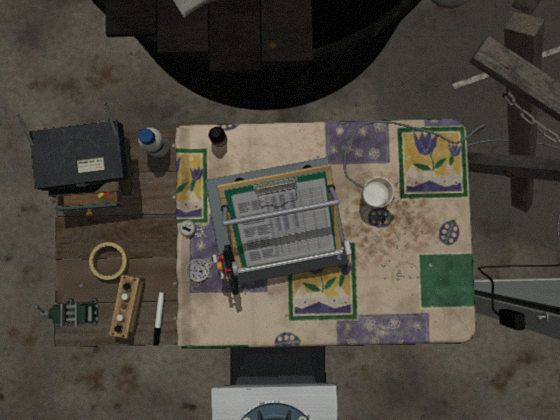

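```bash
cat > h.py <<'E'
import numpy as np, cv2
from bench import ctrl
from scipy.optimize import least_squares
P={n:ctrl.camera_params(n) for n in("scene","top")}
def proj(n,X):
    p=P[n]; c=(np.asarray(X,float)-p['origin'])@p['rotation']
    c=np.atleast_2d(c); q=np.c_[c[:,0],-c[:,1],-c[:,2]]; u=q@p['mtx'].T
    return u[:,:2]/u[:,2:]
def plane(n,uv,z):
    p=P[n]; d=np.linalg.inv(p['mtx'])@np.array([uv[0],uv[1],1]); d=p['rotation']@np.array([d[0],-d[1],-d[2]])
    return p['origin']+d*(z-p['origin'][2])/d[2]
def S2W(s,X):
    x,y,yaw=s[:3]; c,si=np.cos(yaw),np.sin(yaw); X=np.atleast_2d(X)
    return np.c_[x+c*X[:,0]-si*X[:,1], y+si*X[:,0]+c*X[:,1], X[:,2]]
def rail(th,yo=0): a=th+.451; return [.183*np.cos(a),yo,.085+.183*np.sin(a)]
def edge(th,yo=0): return [.222*np.cos(th),yo,.085+.222*np.sin(th)]
E
python3 - <<'E'
from h import *
obs={("scene","stand"):(315.2,239.5),("scene","rail"):(275,176.2),("scene","board_edge"):(245.5,180.6),("top","stand"):(290,257.9),("top","rail"):(282.4,211.2),("top","board_edge"):(272.7,171.8)}
def f(v):
    r=[]
    for (n,t),uv in obs.items():
        X={'stand':[0,0,0],'rail':rail(v[3]),'board_edge':edge(v[3])}[t]
        r+=list(proj(n,S2W(v,X))[0]-uv)
    return r
s=least_squares(f,[.4,0,0,.6],loss='soft_l1',f_scale=2);print(s.x.round(4),np.round(s.fun,1))
v=s.x
for n in P:
    im=cv2.imread(f"pics/{n}0.png"); k=4
    L=[]
    cx,cy={'top':(285,215),'scene':(285,220)}[n]
    x0,y0=cx-95,cy-70
    cr=cv2.resize(im[y0:y0+140,x0:x0+190],None,fx=4,fy=4,interpolation=cv2.INTER_CUBIC)
    cv2.imwrite(f"pics/{n}0c.png",cr)
    ar=cr.copy()
    def line(A,B,c):
        a,b=[(proj(n,S2W(v,q))[0]-[x0,y0]+.5)*4 for q in(A,B)]
        cv2.line(ar,tuple(int(i) for i in a),tuple(int(i) for i in b),c,1)
    line(rail(v[3],-.122),rail(v[3],.122),(0,255,255)); line(edge(v[3],-.129),edge(v[3],.129),(255,0,255)); line([0,-.13,.085],[0,.13,.085],(255,255,0))
    cv2.imwrite(f"pics/{n}0d.png",ar)
print(plane('top',(372.4,194.7),0),plane('top',(201.8,270.4),0),plane('top',(187,228),0))
E
```

```text
[ 0.4742 -0.0487  0.1663  0.4979] [-3.  -1.3  1.9 -0.   0.1  2.2 -0.4 -0.4 -0.9 -0.8  1.5  1.3]
[ 0.63223605 -0.26735519  0.        ] [0.44580427 0.17857373 0.        ] [0.55602832 0.21583589 0.        ]
```

View pics/top0d.png

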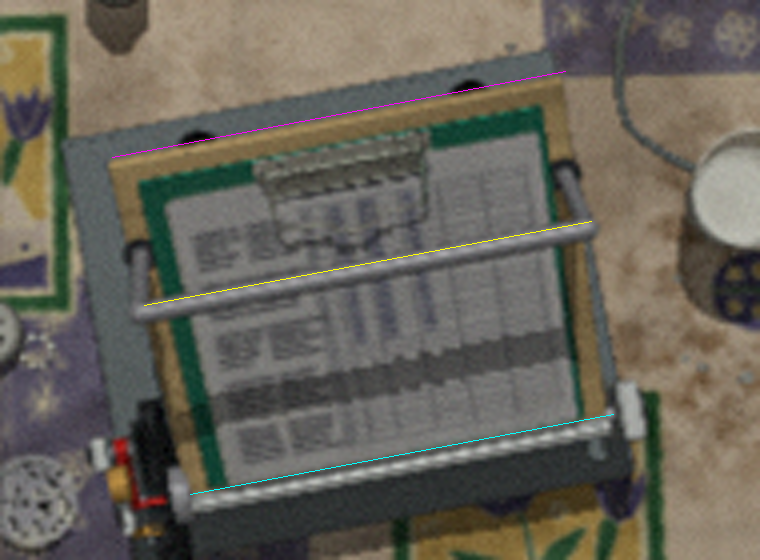

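View pics/scene0d.png

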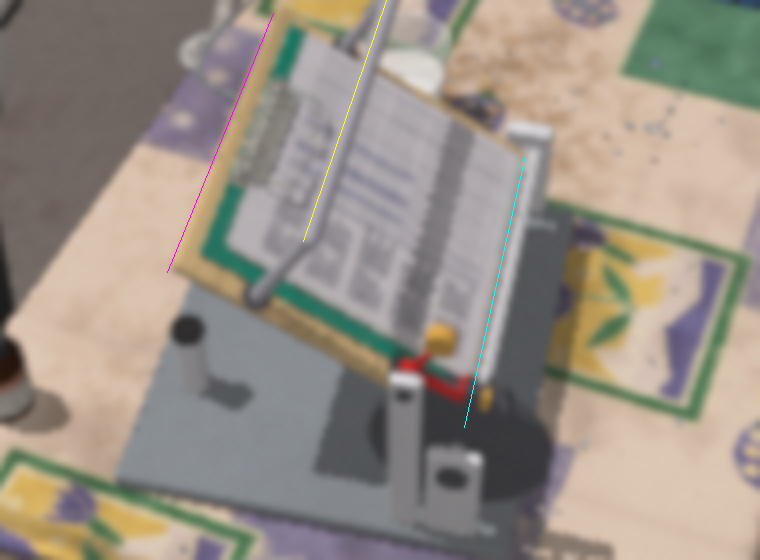

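View pics/scene0c.png

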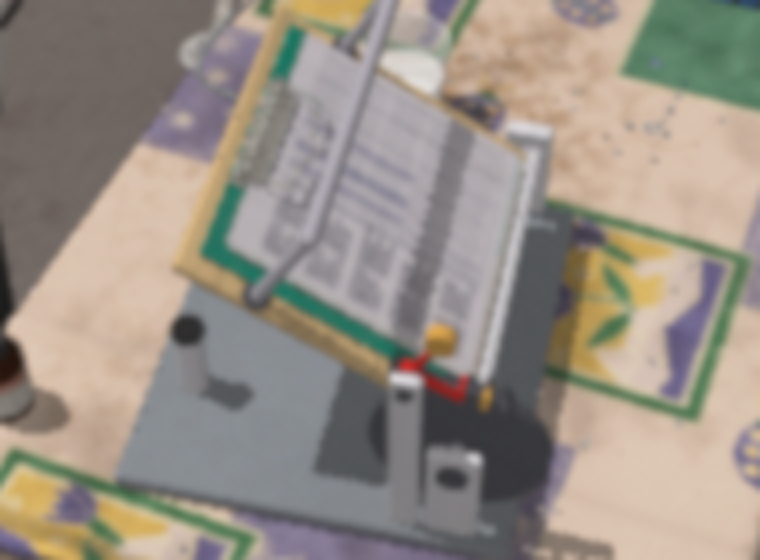

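Run:
```python
from h import *
im=cv2.imread("pics/scene0.png")
cv2.imwrite("pics/s0e.png",cv2.resize(im[120:260,200:350],None,fx=5,fy=4.25,interpolation=cv2.INTER_CUBIC)[:,:])
```

```text
(no output)
```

View pics/s0e.png

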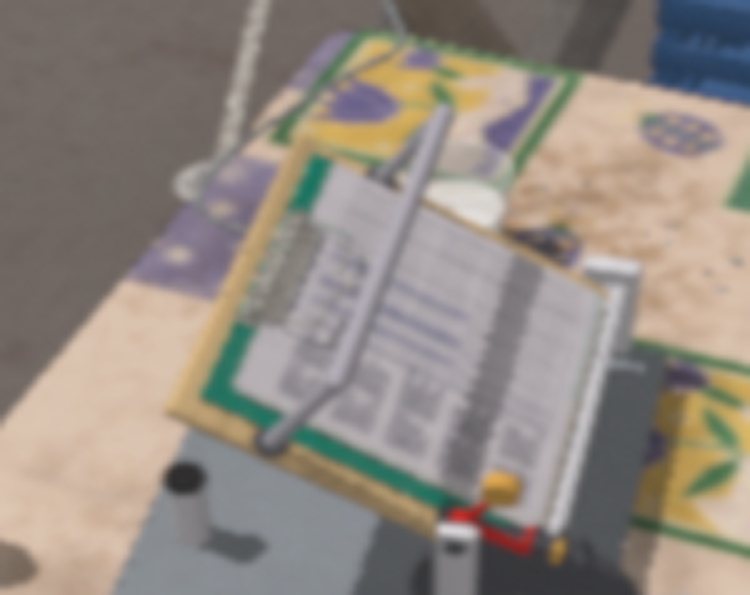

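Run:
```python
from h import *
def f(v):
    r=[]
    for n,t,uv in [("scene",rail(v[3],.119),(269,209)),("scene",rail(v[3],-.119),(287.4,145)),("top",rail(v[3],.120),(224.5,222.5)),("top",rail(v[3],-.120),(337.5,202))]:
        r+=list(proj(n,S2W(v,t))[0]-uv)
    for n,uv,uv2 in [("scene",(311.4,244.5),(322.8,187)),("top",(237,270),(341.5,251.75))]:
        a,b=proj(n,S2W(v,[[0,-.1,.085],[0,.1,.085]]))
        nn=np.array([-(b-a)[1],(b-a)[0]])/np.linalg.norm(b-a)
        r+=[nn@(uv-a),nn@(uv2-a)]
    return r
s=least_squares(f,[.47,-0.05,0.17,.5],loss='soft_l1',f_scale=1);print(s.x.round(4),np.round(s.fun,1))
for th in (.53,.56,.71): print(S2W(s.x,[rail(th)]))
```

```text
[ 0.469  -0.0506  0.1675  0.4932] [-1.1  0.2  0.9  2.9  2.9  0.5 -0.2  0.  -1.   0.3  0.6 -1.2]
[[ 0.56933478 -0.03367615  0.23708288]]
[[ 0.56479168 -0.03444442  0.24006748]]
[[ 0.54086719 -0.03849025  0.25284796]]
```

```bash
cat >> h.py <<'E'
from scipy.spatial.transform import Rotation as Ro
V=np.array([.470,-.0505,.167,.53])
YAW=.167
RG=np.array([[-np.sin(YAW),np.cos(YAW),0],[np.cos(YAW),np.sin(YAW),0],[0,0,-1]])
def plan(target,Rt,N):
    s=ctrl.read_state(); p=np.array(s['eef_pos']);R=np.array(s['tcp_rot'])
    w=Ro.from_matrix(R.T@Rt).as_rotvec(degrees=True); print("rotvec",w.round(2))
    st=Ro.from_rotvec(w/N,degrees=True).as_matrix()
    for i in range(N):
        d=R.T@(np.array(target)-p)/N if False else R.T@((np.array(target)-np.array(s['eef_pos']))/N)
        print([[round(x,2) for x in w/N],[round(x,4) for x in d]]); R=R@st
def stand(X): # world->stand
    x,y,yaw=V[:3]; c,s=np.cos(yaw),np.sin(yaw); d=np.asarray(X)-[x,y,0]
    return np.array([c*d[0]+s*d[1],-s*d[0]+c*d[1],d[2]])
def rs():
    s=ctrl.read_state(); g=np.array(s['eef_pos'])-.019*np.array(s['tcp_rot'])[:,2]
    q=stand(g); R=np.array(s['tcp_rot'])
    print('t',round(s['clock'],2),'tcp',np.round(s['eef_pos'],4),'grasp in stand',q.round(4),'r',round(np.hypot(q[0],q[2]-.085),4),'th',round(np.arctan2(q[2]-.085,q[0])-.451,3),'F stand',np.round(Ro.from_euler('z',-V[2]).apply(s['wrist_force']),1),'grip',round(s['grip_width'],4)); return s
E
python3 - <<'E'
from h import *
s=rs()
r=S2W(V,rail(.53))[0]; print(r)
plan([r[0],r[1],.345],RG,19)
E
```

```text
t 0.9 tcp [0.1538 0.5541 0.2313] grasp in stand [-0.2113  0.6487  0.2503] r 0.2683 th 2.027 F stand [-0.5 -0.4 -0.8] grip 0.0853
[ 0.57036708 -0.03358112  0.23708288]
rotvec [ 0.   -0.   64.92]
[[np.float64(0.0), np.float64(-0.0), np.float64(3.42)], [np.float64(-0.0294), np.float64(-0.0239), np.float64(-0.006)]]
[[np.float64(0.0), np.float64(-0.0), np.float64(3.42)], [np.float64(-0.0308), np.float64(-0.0221), np.float64(-0.006)]]
[[np.float64(0.0), np.float64(-0.0), np.float64(3.42)], [np.float64(-0.032), np.float64(-0.0203), np.float64(-0.006)]]
[[np.float64(0.0), np.float64(-0.0), np.float64(3.42)], [np.float64(-0.0332), np.float64(-0.0183), np.float64(-0.006)]]
[[np.float64(0.0), np.float64(-0.0), np.float64(3.42)], [np.float64(-0.0342), np.float64(-0.0163), np.float64(-0.006)]]
[[np.float64(0.0), np.float64(-0.0), np.float64(3.42)], [np.float64(-0.0351), np.float64(-0.0142), np.float64(-0.006)]]
[[np.float64(0.0), np.float64(-0.0), np.float64(3.42)], [np.float64(-0.0359), np.float64(-0.0121), np.float64(-0.006)]]
[[np.float64(0.0), np.float64(-0.0), np.float64(3.42)], [np.float64
[... 662 characters left out ...]
0.0), np.float64(-0.0), np.float64(3.42)], [np.float64(-0.0378), np.float64(0.0035), np.float64(-0.006)]]
[[np.float64(0.0), np.float64(-0.0), np.float64(3.42)], [np.float64(-0.0375), np.float64(0.0057), np.float64(-0.006)]]
[[np.float64(0.0), np.float64(-0.0), np.float64(3.42)], [np.float64(-0.0371), np.float64(0.0079), np.float64(-0.006)]]
[[np.float64(0.0), np.float64(-0.0), np.float64(3.42)], [np.float64(-0.0365), np.float64(0.0101), np.float64(-0.006)]]
[[np.float64(0.0), np.float64(-0.0), np.float64(3.42)], [np.float64(-0.0359), np.float64(0.0123), np.float64(-0.006)]]
[[np.float64(0.0), np.float64(-0.0), np.float64(3.42)], [np.float64(-0.0351), np.float64(0.0144), np.float64(-0.006)]]
```

Call:
apply_moves(
  moves=[
    [[0,0,3.42],[-0.0294,-0.0239,-0.006],1],
    [[0,0,3.42],[-0.0308,-0.0221,-0.006],1],
    [[0,0,3.42],[-0.032,-0.0203,-0.006],1],
    [[0,0,3.42],[-0.0332,-0.0183,-0.006],1],
    [[0,0,3.42],[-0.0342,-0.0163,-0.006],1],
    [[0,0,3.42],[-0.0351,-0.0142,-0.006],1],
    [[0,0,3.42],[-0.0359,-0.0121,-0.006],1],
    [[0,0,3.42],[-0.0366,-0.01,-0.006],1],
    [[0,0,3.42],[-0.0371,-0.0078,-0.006],1],
    [[0,0,3.42],[-0.0375,-0.0055,-0.006],1],
    [[0,0,3.42],[-0.0378,-0.0033,-0.006],1],
    [[0,0,3.42],[-0.0379,-0.001,-0.006],1],
    [[0,0,3.42],[-0.0379,0.0012,-0.006],1],
    [[0,0,3.42],[-0.0378,0.0035,-0.006],1],
    [[0,0,3.42],[-0.0375,0.0057,-0.006],1],
    [[0,0,3.42],[-0.0371,0.0079,-0.006],1],
    [[0,0,3.42],[-0.0365,0.0101,-0.006],1],
    [[0,0,3.42],[-0.0359,0.0123,-0.006],1],
    [[0,0,3.42],[-0.0351,0.0144,-0.006],1],
    [[0,0,0],[0,0,0],1],
  ],
)

```text
clock: 2.57
eef_pos: [0.5729, -0.0396, 0.3456]
tcp_rot: [[-0.157, 0.988, 0.002], [0.988, 0.157, -0.003], [-0.003, 0.002, -1.0]]
wrist_force: [-0.7, 0.5, -0.6]
grip_width: 0.0851
```

Run:
```python
from h import *
s=rs(); print(np.round(s['tcp_rot'],3),np.round(s['joint_positions'],1))
r=S2W(V,rail(.53))[0]
plan([r[0],r[1],r[2]-.019],RG,1)
for n,(x0,y0) in {'top':(190,145),'scene':(190,110)}.items():
    im=ctrl.read_camera(n); cv2.imwrite(f"pics/{n}1.png",cv2.resize(im[y0:y0+140,x0:x0+190],None,fx=4,fy=4,interpolation=cv2.INTER_CUBIC))
```

```text
t 2.57 tcp [ 0.5729 -0.0396  0.3456] grasp in stand [ 0.1033 -0.0063  0.3646] r 0.2981 th 0.766 F stand [-0.6  0.6 -0.6] grip 0.0851
[[-0.157  0.988  0.002]
 [ 0.988  0.157 -0.003]
 [-0.003  0.002 -1.   ]] [-15.7   6.1  83.8  -0.1  90.  -24.8]
rotvec [ 0.09  0.16 -0.53]
[[np.float64(0.09), np.float64(0.16), np.float64(-0.53)], [np.float64(0.0067), np.float64(-0.0018), np.float64(0.1275)]]
```

View pics/top1.png

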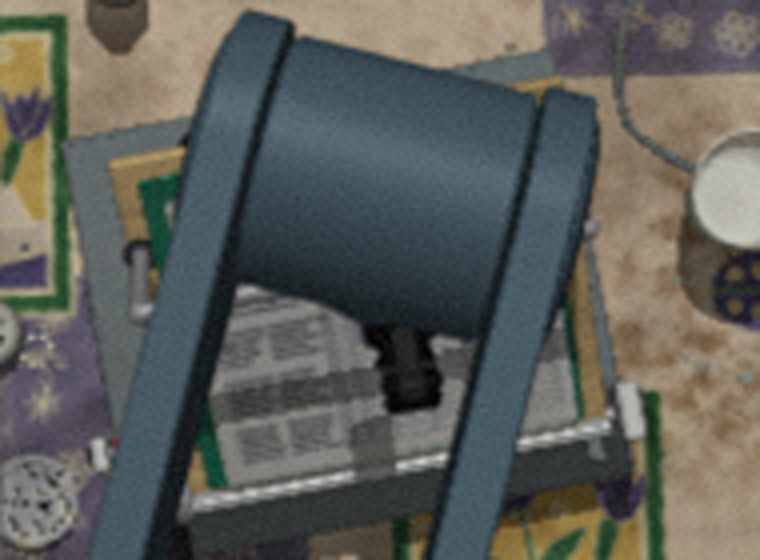

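View pics/scene1.png

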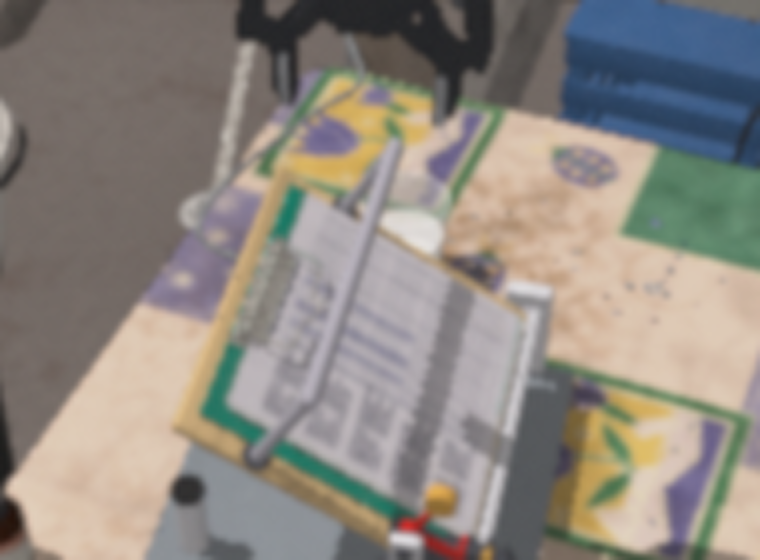

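Call:
apply_moves(
  moves=[
    [[0.09,0.16,-0.53],[0.0067,-0.0018,0.03],1],
    [[0,0,0],[0,0,0.03],1],
    [[0,0,0],[0,0,0.02],1],
    [[0,0,0],[0,0,0.015],1],
    [[0,0,0],[0,0,0],1],
    [[0,0,0],[0,0,0],1],
  ],
)

```text
clock: 3.17
eef_pos: [0.5661, -0.026, 0.2499]
tcp_rot: [[-0.176, 0.984, -0.004], [0.984, 0.176, 0.003], [0.004, -0.003, -1.0]]
wrist_force: [1.1, -0.1, 0.4]
grip_width: 0.0854
```

Run:
```python
from h import *
s=rs(); print(np.round(s['tcp_rot'],3))
for n,(x0,y0) in {'scene':(190,110)}.items():
    im=ctrl.read_camera(n); cv2.imwrite(f"pics/{n}2.png",cv2.resize(im[y0:y0+140,x0:x0+190],None,fx=4,fy=4,interpolation=cv2.INTER_CUBIC))
```

```text
t 3.17 tcp [ 0.5661 -0.026   0.2499] grasp in stand [0.0988 0.0081 0.2689] r 0.2088 th 0.627 F stand [ 1.  -0.3  0.4] grip 0.0854
[[-0.176  0.984 -0.004]
 [ 0.984  0.176  0.003]
 [ 0.004 -0.003 -1.   ]]
```

View pics/scene2.png

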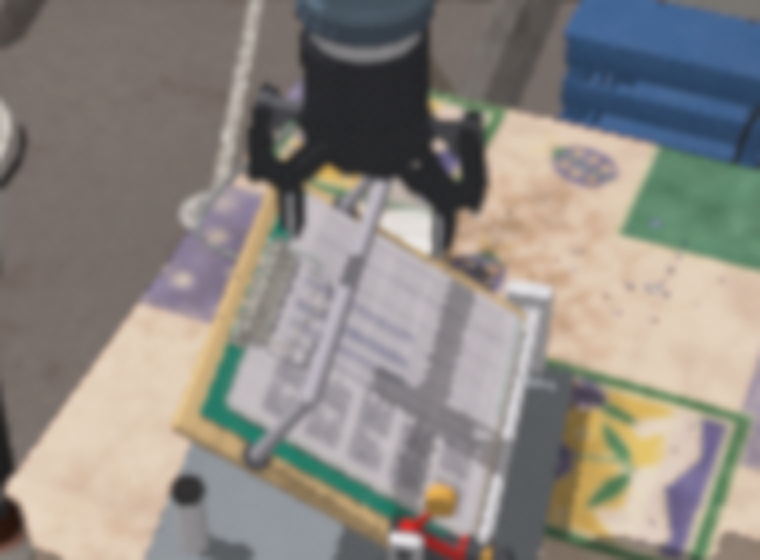

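Call:
apply_moves(
  moves=[
    [[0,-0.25,0.55],[-0.008,0.003,0.016],1],
    [[0,0,0],[0,0,0.016],0.6],
    [[0,0,0],[0,0,0],0.5],
    [[0,0,0],[0,0,0],0.4],
    [[0,0,0],[0,0,0],0.4],
    [[0,0,0],[0,0,0],0.4],
  ],
)

```text
clock: 3.72
eef_pos: [0.5722, -0.0347, 0.2201]
tcp_rot: [[-0.165, 0.986, 0.001], [0.986, 0.165, -0.002], [-0.003, 0.001, -1.0]]
wrist_force: [-0.3, 0.1, 0.7]
grip_width: 0.0342
```

Run:
```python
from h import *
s=rs(); print(np.round(s['tcp_rot'],3))
for n,(x0,y0) in {'scene':(190,110)}.items():
    im=ctrl.read_camera(n); cv2.imwrite(f"pics/{n}3.png",cv2.resize(im[y0:y0+140,x0:x0+190],None,fx=4,fy=4,interpolation=cv2.INTER_CUBIC))
```

```text
t 3.72 tcp [ 0.5722 -0.0347  0.2201] grasp in stand [ 0.1034 -0.0014  0.2391] r 0.1856 th 0.529 F stand [-0.3  0.2  0.7] grip 0.0342
[[-0.165  0.986  0.001]
 [ 0.986  0.165 -0.002]
 [-0.003  0.001 -1.   ]]
```

View pics/scene3.png

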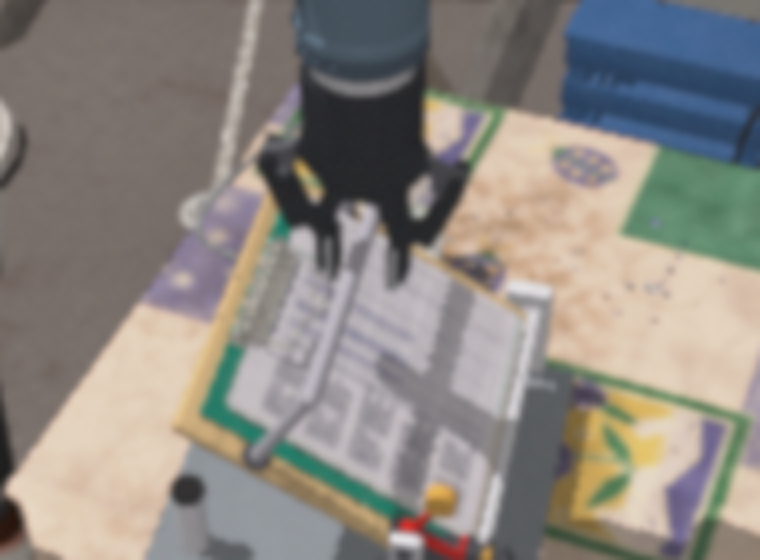

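Call:
apply_moves(
  moves=[
    [[0,0,0],[0,0,0],0.3],
    [[0,0,0],[0,0,0],0.25],
    [[0,0,0],[0,0,0],0.22],
    [[0,0,0],[0,0,0],0.22],
  ],
)

```text
clock: 4.1
eef_pos: [0.5724, -0.0347, 0.2191]
tcp_rot: [[-0.165, 0.986, 0.002], [0.986, 0.165, -0.002], [-0.002, 0.001, -1.0]]
wrist_force: [4.2, 1.2, 1.9]
grip_width: 0.0187
```

Run:
```python
from h import *
s=rs()
```

```text
t 4.1 tcp [ 0.5724 -0.0347  0.2191] grasp in stand [ 0.1036 -0.0014  0.2381] r 0.1849 th 0.525 F stand [4.3 0.5 1.9] grip 0.0187
```

Call:
apply_moves(
  moves=[
    [[0,0,0],[0,0.0035,0],0.22],
    [[0,0,0],[0,0,0],0.18],
    [[0,0,0],[0,0,0],0.16],
    [[0,0,0],[0,0,0],0.15],
  ],
)

```text
clock: 4.43
eef_pos: [0.5752, -0.0341, 0.2183]
tcp_rot: [[-0.165, 0.986, -0.001], [0.986, 0.165, -0.002], [-0.002, -0.001, -1.0]]
wrist_force: [4.2, -0.4, 0.2]
grip_width: 0.0124
```

Run:
```python
from h import *
s=rs()
```

```text
t 4.43 tcp [ 0.5752 -0.0341  0.2183] grasp in stand [ 0.1065 -0.0013  0.2373] r 0.1858 th 0.51 F stand [ 4.1 -1.   0.2] grip 0.0124
```

Run:
```python
import numpy as np
a=np.arange(.54,1.07,.04)+.451
for t,d in zip(a[1:]-.451,np.diff(np.c_[.183*np.cos(a),.183*np.sin(a)],axis=0)): print(round(t,2),d.round(4))
```

```text
0.58 [-0.0062  0.0039]
0.62 [-0.0064  0.0036]
0.66 [-0.0065  0.0034]
0.7 [-0.0066  0.0031]
0.74 [-0.0067  0.0028]
0.78 [-0.0069  0.0026]
0.82 [-0.0069  0.0023]
0.86 [-0.007  0.002]
0.9 [-0.0071  0.0017]
0.94 [-0.0072  0.0015]
0.98 [-0.0072  0.0012]
1.02 [-0.0073  0.0009]
1.06 [-0.0073  0.0006]
```

Call:
apply_moves(
  moves=[
    [[0,0,0],[0,0,0],0],
    [[0,0,0],[0,0,0],0],
    [[0,0,0],[0,0,0],0],
  ],
)

```text
clock: 4.68
eef_pos: [0.5754, -0.0341, 0.2186]
tcp_rot: [[-0.165, 0.986, 0.0], [0.986, 0.165, -0.002], [-0.002, -0.0, -1.0]]
wrist_force: [5.0, 1.7, 1.2]
grip_width: 0.0098
```

Run:
```python
from h import *
s=rs()
```

```text
t 4.68 tcp [ 0.5754 -0.0341  0.2186] grasp in stand [ 0.1066 -0.0013  0.2376] r 0.1862 th 0.51 F stand [5.2 0.8 1.2] grip 0.0098
```

Call:
apply_moves(
  moves=[
    [[0,0,0],[0,-0.0062,-0.0039],0],
    [[0,0,0],[0,-0.0064,-0.0036],0],
    [[0,0,0],[0,-0.0065,-0.0034],0],
    [[0,0,0],[0,0,0],0],
    [[0,0,0],[0,0,0],0],
  ],
)

```text
clock: 5.1
eef_pos: [0.5567, -0.0372, 0.23]
tcp_rot: [[-0.165, 0.986, 0.001], [0.986, 0.165, -0.002], [-0.002, 0.001, -1.0]]
wrist_force: [5.9, 1.8, 3.0]
grip_width: 0.0096
```

Run:
```python
from h import *
s=rs()
im=ctrl.read_camera('scene'); x0,y0=190,110; cv2.imwrite("pics/scene4.png",cv2.resize(im[y0:y0+140,x0:x0+190],None,fx=4,fy=4,interpolation=cv2.INTER_CUBIC))
```

```text
t 5.1 tcp [ 0.5567 -0.0372  0.23  ] grasp in stand [ 0.0877 -0.0012  0.249 ] r 0.186 th 0.629 F stand [6.1 0.7 3. ] grip 0.0096
```

View pics/scene4.png

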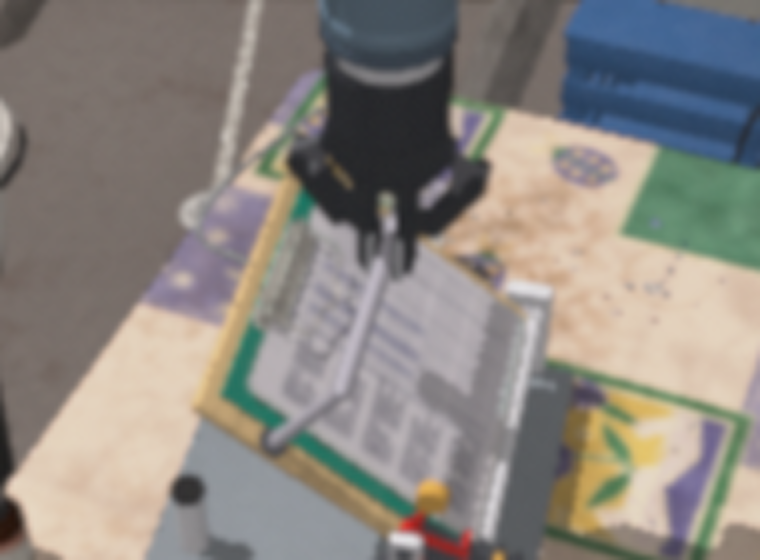

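Call:
apply_moves(
  moves=[
    [[0,0,0],[0,-0.0066,-0.0031],0],
    [[0,0,0],[0,-0.0067,-0.0028],0],
    [[0,0,0],[0,-0.0069,-0.0026],0],
    [[0,0,0],[0,-0.0069,-0.0023],0],
    [[0,0,0],[0,-0.007,-0.002],0],
    [[0,0,0],[0,-0.0071,-0.0017],0],
    [[0,0,0],[0,0,0],0],
    [[0,0,0],[0,0,0],0],
  ],
)

```text
clock: 5.82
eef_pos: [0.5169, -0.0439, 0.246]
tcp_rot: [[-0.165, 0.986, 0.004], [0.986, 0.165, -0.002], [-0.003, 0.003, -1.0]]
wrist_force: [4.4, 2.9, 9.8]
grip_width: 0.0102
```

Run:
```python
from h import *
s=rs()
```

```text
t 5.82 tcp [ 0.5169 -0.0439  0.246 ] grasp in stand [ 0.0472 -0.0012  0.265 ] r 0.1861 th 0.863 F stand [4.8 2.1 9.8] grip 0.0102
```

Call:
apply_moves(
  moves=[
    [[0,0,0],[0,-0.0072,-0.0025],0],
    [[0,0,0],[0,-0.0072,-0.002],0],
    [[0,0,0],[0,-0.0073,-0.0013],0],
    [[0,0,0],[0,0,0],0],
    [[0,0,0],[0,0,0],0],
  ],
)

```text
clock: 6.23
eef_pos: [0.4946, -0.0475, 0.2503]
tcp_rot: [[-0.164, 0.986, 0.001], [0.986, 0.164, -0.002], [-0.002, 0.0, -1.0]]
wrist_force: [4.0, 2.6, 5.7]
grip_width: 0.0098
```

Run:
```python
from h import *
s=rs()
im=ctrl.read_camera('scene'); x0,y0=190,110; cv2.imwrite("pics/scene5.png",cv2.resize(im[y0:y0+140,x0:x0+190],None,fx=4,fy=4,interpolation=cv2.INTER_CUBIC))
```

```text
t 6.23 tcp [ 0.4946 -0.0475  0.2503] grasp in stand [ 0.0247 -0.0011  0.2693] r 0.1859 th 0.986 F stand [4.4 1.9 5.7] grip 0.0098
```

View pics/scene5.png

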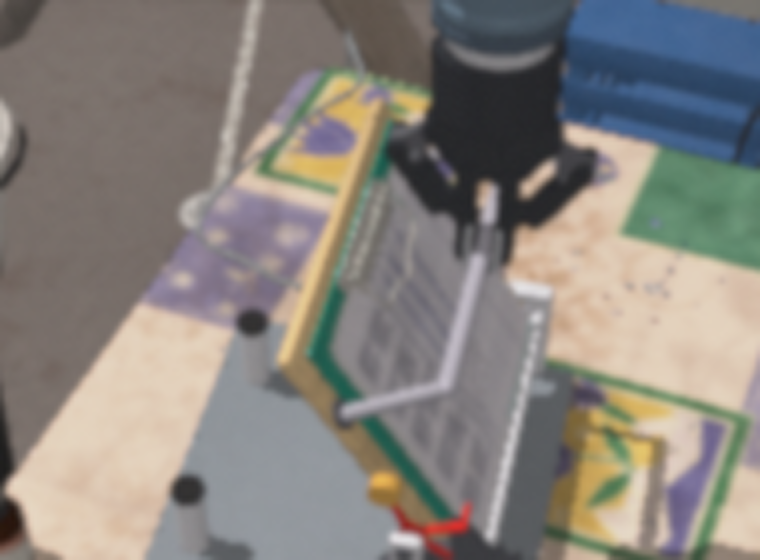

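Call:
apply_moves(
  moves=[
    [[0,0,0],[0,-0.0055,-0.0008],0],
    [[0,0,0],[0,0,0],0],
    [[0,0,0],[0,0,0],0],
  ],
)

```text
clock: 6.53
eef_pos: [0.4891, -0.0485, 0.2513]
tcp_rot: [[-0.165, 0.986, -0.0], [0.986, 0.165, -0.002], [-0.002, -0.001, -1.0]]
wrist_force: [2.0, 2.4, 8.7]
grip_width: 0.0097
```

Run:
```python
from h import *
s=rs()
im=ctrl.read_camera('scene'); x0,y0=240,190; cv2.imwrite("pics/scene6.png",cv2.resize(im[y0:y0+90,x0:x0+120],None,fx=6,fy=6,interpolation=cv2.INTER_CUBIC))
```

```text
t 6.53 tcp [ 0.4891 -0.0485  0.2513] grasp in stand [ 0.0192 -0.0011  0.2703] r 0.1862 th 1.017 F stand [2.4 2.1 8.7] grip 0.0097
```

View pics/scene6.png

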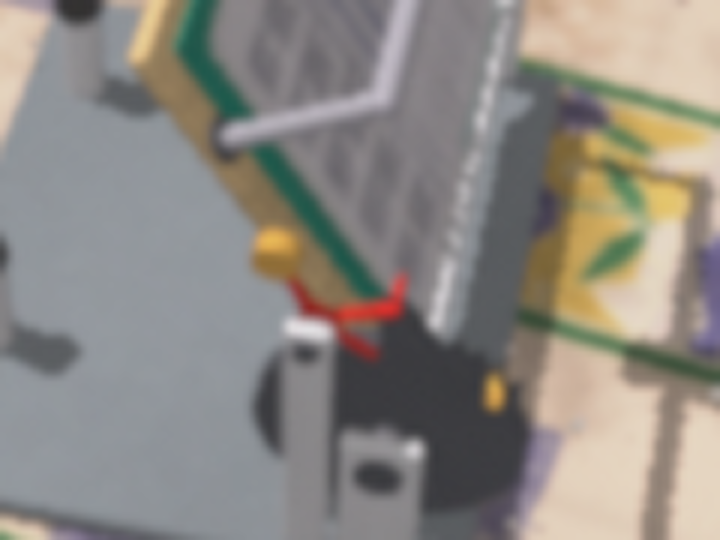

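Run:
```python
import numpy as np
a=np.arange(1.017,-.02,-.03)+.451
for t,d in zip(a[1:]-.451,np.diff(np.c_[.186*np.cos(a),.186*np.sin(a)],axis=0)): print(round(t,2),d.round(4))
```

```text
0.99 [ 0.0055 -0.0007]
0.96 [ 0.0055 -0.0008]
0.93 [ 0.0055 -0.001 ]
0.9 [ 0.0055 -0.0012]
0.87 [ 0.0054 -0.0013]
0.84 [ 0.0054 -0.0015]
0.81 [ 0.0053 -0.0016]
0.78 [ 0.0053 -0.0018]
0.75 [ 0.0052 -0.002 ]
0.72 [ 0.0052 -0.0021]
0.69 [ 0.0051 -0.0023]
0.66 [ 0.005  -0.0024]
0.63 [ 0.005  -0.0026]
0.6 [ 0.0049 -0.0027]
0.57 [ 0.0048 -0.0029]
0.54 [ 0.0047 -0.003 ]
0.51 [ 0.0046 -0.0031]
0.48 [ 0.0045 -0.0033]
0.45 [ 0.0044 -0.0034]
0.42 [ 0.0043 -0.0035]
0.39 [ 0.0042 -0.0037]
0.36 [ 0.0041 -0.0038]
0.33 [ 0.004  -0.0039]
0.3 [ 0.0039 -0.004 ]
0.27 [ 0.0037 -0.0041]
0.24 [ 0.0036 -0.0043]
0.21 [ 0.0035 -0.0044]
0.18 [ 0.0033 -0.0045]
0.15 [ 0.0032 -0.0046]
0.12 [ 0.0031 -0.0047]
0.09 [ 0.0029 -0.0047]
0.06 [ 0.0028 -0.0048]
0.03 [ 0.0026 -0.0049]
-0.0 [ 0.0025 -0.005 ]
```

Call:
apply_moves(
  moves=[
    [[0,0,0],[0,0.0055,0.0007],0],
    [[0,0,0],[0,0.0055,0.0008],0],
    [[0,0,0],[0,0.0055,0.001],0],
    [[0,0,0],[0,0.0055,0.0012],0],
    [[0,0,0],[0,0.0054,0.0013],0],
    [[0,0,0],[0,0.0054,0.0015],0],
    [[0,0,0],[0,0.0053,0.0016],0],
    [[0,0,0],[0,0.0053,0.0018],0],
    [[0,0,0],[0,0.0052,0.002],0],
    [[0,0,0],[0,0.0052,0.0021],0],
    [[0,0,0],[0,0,0],0],
    [[0,0,0],[0,0,0],0],
  ],
)

```text
clock: 7.58
eef_pos: [0.5429, -0.0395, 0.2375]
tcp_rot: [[-0.165, 0.986, 0.0], [0.986, 0.165, -0.002], [-0.002, 0.0, -1.0]]
wrist_force: [5.0, 2.7, 10.2]
grip_width: 0.0099
```

Run:
```python
from h import *
s=rs()
im=ctrl.read_camera('scene'); x0,y0=190,130; cv2.imwrite("pics/scene7.png",cv2.resize(im[y0:y0+140,x0:x0+190],None,fx=4,fy=4,interpolation=cv2.INTER_CUBIC))
```

```text
t 7.58 tcp [ 0.5429 -0.0395  0.2375] grasp in stand [ 0.0737 -0.0013  0.2565] r 0.1866 th 0.714 F stand [ 5.4  1.9 10.2] grip 0.0099
```

View pics/scene7.png

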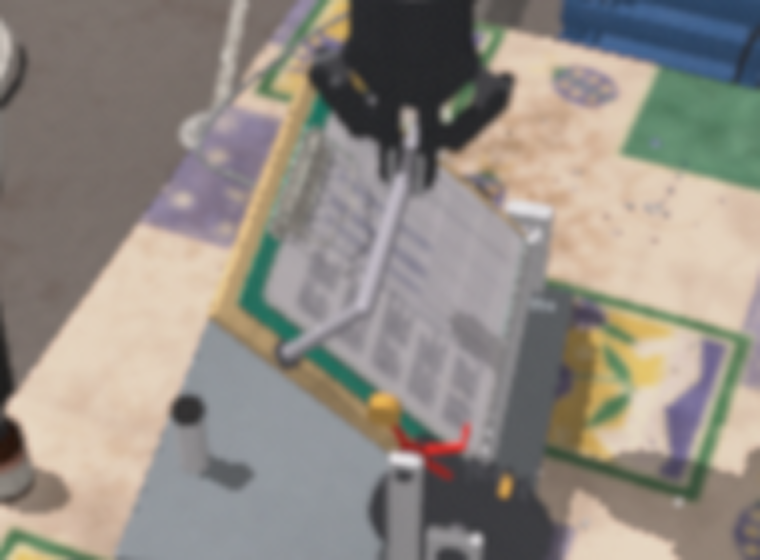

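Call:
apply_moves(
  moves=[
    [[0,0,0],[0,0.0054,0.001],0],
    [[0,0,0],[0,0.005,0.0024],0],
    [[0,0,0],[0,0.005,0.0026],0],
    [[0,0,0],[0,0.0049,0.0027],0],
    [[0,0,0],[0,0.0048,0.0029],0],
    [[0,0,0],[0,0.0047,0.003],0],
    [[0,0,0],[0,0.0046,0.0031],0],
    [[0,0,0],[0,0.0045,0.0033],0],
    [[0,0,0],[0,0.0044,0.0034],0],
    [[0,0,0],[0,0.0043,0.0035],0],
    [[0,0,0],[0,0,0],0],
    [[0,0,0],[0,0,0],0],
  ],
)

```text
clock: 8.63
eef_pos: [0.5894, -0.0318, 0.2081]
tcp_rot: [[-0.165, 0.986, -0.0], [0.986, 0.165, -0.002], [-0.002, -0.001, -1.0]]
wrist_force: [5.4, 0.8, 4.8]
grip_width: 0.0099
```

Run:
```python
from h import *
s=rs()
im=ctrl.read_camera('scene'); x0,y0=190,130; cv2.imwrite("pics/scene8.png",cv2.resize(im[y0:y0+140,x0:x0+190],None,fx=4,fy=4,interpolation=cv2.INTER_CUBIC))
```

```text
t 8.63 tcp [ 0.5894 -0.0318  0.2081] grasp in stand [ 0.1209 -0.0013  0.2271] r 0.1865 th 0.415 F stand [ 5.4 -0.1  4.8] grip 0.0099
```

View pics/scene8.png

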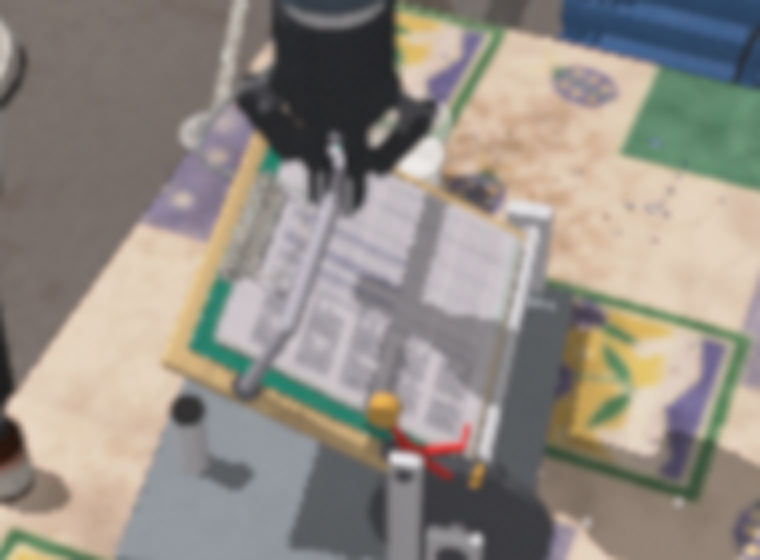

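Below the third notch with the pawl still out; continuing down.

Call:
apply_moves(
  moves=[
    [[0,0,0],[0,0.0042,0.0037],0],
    [[0,0,0],[0,0.0041,0.0038],0],
    [[0,0,0],[0,0.004,0.0039],0],
    [[0,0,0],[0,0.0039,0.004],0],
    [[0,0,0],[0,0.0037,0.0041],0],
    [[0,0,0],[0,0.0036,0.0043],0],
    [[0,0,0],[0,0.0035,0.0044],0],
    [[0,0,0],[0,0.0033,0.0045],0],
    [[0,0,0],[0,0.0032,0.0046],0],
    [[0,0,0],[0,0,0],0],
    [[0,0,0],[0,0,0],0],
  ],
)

```text
clock: 9.6
eef_pos: [0.6228, -0.0262, 0.1703]
tcp_rot: [[-0.165, 0.986, 0.001], [0.986, 0.165, -0.002], [-0.002, 0.0, -1.0]]
wrist_force: [7.5, 2.6, 0.2]
grip_width: 0.0098
```

Run:
```python
from h import *
s=rs()
```

```text
t 9.6 tcp [ 0.6228 -0.0262  0.1703] grasp in stand [ 0.1547 -0.0014  0.1893] r 0.1866 th 0.142 F stand [7.8 1.3 0.2] grip 0.0098
```

Call:
apply_moves(
  moves=[
    [[0,0,0],[0,0.0036,0.0047],0],
    [[0,0,0],[0,0.0034,0.0047],0],
    [[0,0,0],[0,0.003,0.0048],0],
    [[0,0,0],[0,0.0026,0.0045],0],
    [[0,0,0],[0,0,0],0],
    [[0,0,0],[0,0,0],0],
  ],
)

```text
clock: 10.1
eef_pos: [0.6344, -0.0242, 0.1508]
tcp_rot: [[-0.165, 0.986, -0.001], [0.986, 0.165, -0.002], [-0.001, -0.001, -1.0]]
wrist_force: [7.1, 2.7, -0.4]
grip_width: 0.0098
```

Run:
```python
from h import *
s=rs()
im=ctrl.read_camera('scene'); x0,y0=190,130; cv2.imwrite("pics/scene9.png",cv2.resize(im[y0:y0+140,x0:x0+190],None,fx=4,fy=4,interpolation=cv2.INTER_CUBIC))
```

```text
t 10.1 tcp [ 0.6344 -0.0242  0.1508] grasp in stand [ 0.1665 -0.0014  0.1698] r 0.1869 th 0.02 F stand [ 7.4  1.4 -0.4] grip 0.0098
```

View pics/scene9.png

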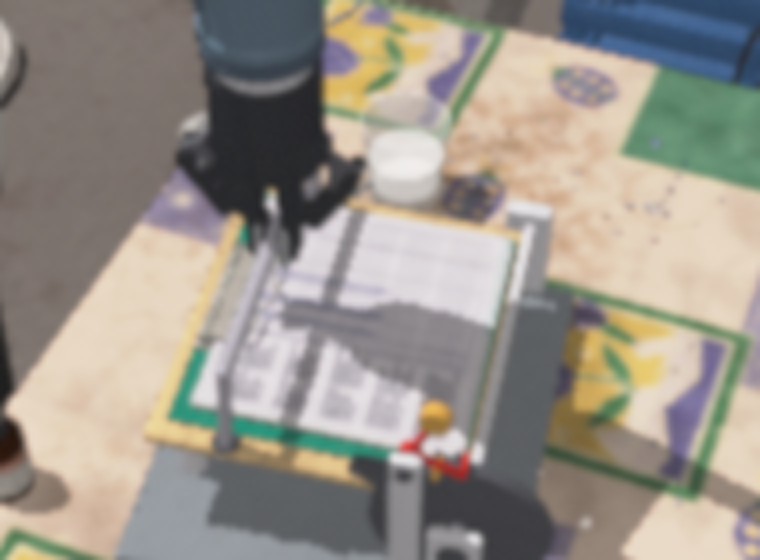

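Call:
apply_moves(
  moves=[
    [[0,0,0],[0,0.0012,0.0025],0],
    [[0,0,0],[0,0.001,0.0025],0],
    [[0,0,0],[0,0,0],0],
    [[0,0,0],[0,0,0],0],
  ],
)

```text
clock: 10.48
eef_pos: [0.6368, -0.0239, 0.1463]
tcp_rot: [[-0.165, 0.986, -0.001], [0.986, 0.165, -0.002], [-0.002, -0.001, -1.0]]
wrist_force: [7.2, 1.1, 1.4]
grip_width: 0.0096
```

Run:
```python
from h import *
s=rs()
```

```text
t 10.48 tcp [ 0.6368 -0.0239  0.1463] grasp in stand [ 0.1689 -0.0014  0.1653] r 0.187 th -0.007 F stand [ 7.3 -0.1  1.4] grip 0.0096
```

Call:
apply_moves(
  moves=[
    [[0,0,0],[0,0,0.002],0],
    [[0,0,0],[0,0,0.002],0],
    [[0,0,0],[0,0,0],0],
    [[0,0,0],[0,0,0],0],
  ],
)

```text
clock: 10.82
eef_pos: [0.6382, -0.0237, 0.1435]
tcp_rot: [[-0.165, 0.986, 0.003], [0.986, 0.165, -0.002], [-0.002, 0.003, -1.0]]
wrist_force: [10.9, 3.2, 2.9]
grip_width: 0.0094
```

Run:
```python
from h import *
s=rs()
for n,(x0,y0) in {'scene':(190,130)}.items():
    im=ctrl.read_camera(n); cv2.imwrite("pics/scene10.png",cv2.resize(im[y0:y0+140,x0:x0+190],None,fx=4,fy=4,interpolation=cv2.INTER_CUBIC))
```

```text
t 10.82 tcp [ 0.6382 -0.0237  0.1435] grasp in stand [ 0.1702 -0.0015  0.1625] r 0.187 th -0.024 F stand [11.3  1.3  2.9] grip 0.0094
```

View pics/scene10.png

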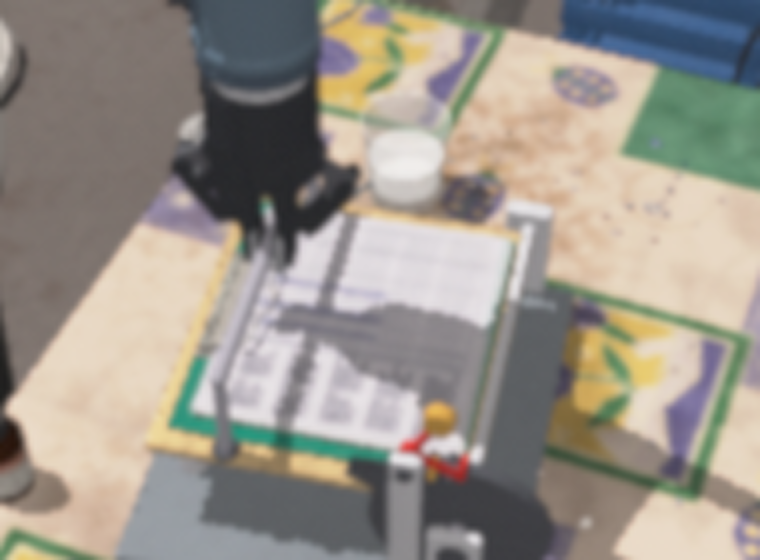

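Call:
apply_moves(
  moves=[
    [[0,0,0],[0,0.0005,0.002],0],
    [[0,0,0],[0,0,0.002],0],
    [[0,0,0],[0,0,0],0],
    [[0,0,0],[0,0,0],0],
  ],
)

```text
clock: 11.2
eef_pos: [0.6385, -0.0237, 0.143]
tcp_rot: [[-0.165, 0.986, 0.003], [0.986, 0.165, -0.002], [-0.003, 0.002, -1.0]]
wrist_force: [-1.1, 4.2, 23.3]
grip_width: 0.0098
```

Run:
```python
from h import *
s=rs()
for n in ('scene','top'):
    im=ctrl.read_camera(n); x0,y0=190,130; cv2.imwrite(f"pics/{n}11.png",cv2.resize(im[y0:y0+140,x0:x0+190],None,fx=4,fy=4,interpolation=cv2.INTER_CUBIC))
a=cv2.imread("pics/scene11.png");b=cv2.imread("pics/scene10.png");cv2.imwrite("pics/cmp.png",np.hstack([b[280:520,100:480],a[280:520,100:480]]))
```

```text
t 11.2 tcp [ 0.6385 -0.0237  0.143 ] grasp in stand [ 0.1705 -0.0015  0.162 ] r 0.1871 th -0.027 F stand [-0.4  4.3 23.3] grip 0.0098
```

View pics/cmp.png

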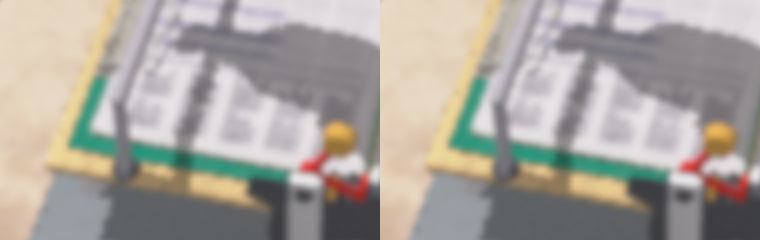

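```bash
sed -i 's/V=np.array.*/V=np.array([.4755,-.0496,.167,.53])/' h.py
python3 - <<'E'
import numpy as np
from h import *
rs()
a=np.arange(0,.46,.03)+.451
for t,d in zip(a[1:]-.451,np.diff(np.c_[.183*np.cos(a),.183*np.sin(a)],axis=0)): print(round(t,2),d.round(4))
E
```

```text
t 11.3 tcp [ 0.6385 -0.0237  0.143 ] grasp in stand [ 0.1649 -0.0015  0.162 ] r 0.182 th -0.014 F stand [-1.1  3.9 23. ] grip 0.01
0.03 [-0.0025  0.0049]
0.06 [-0.0026  0.0048]
0.09 [-0.0028  0.0047]
0.12 [-0.0029  0.0047]
0.15 [-0.003   0.0046]
0.18 [-0.0032  0.0045]
0.21 [-0.0033  0.0044]
0.24 [-0.0034  0.0043]
0.27 [-0.0036  0.0042]
0.3 [-0.0037  0.0041]
0.33 [-0.0038  0.004 ]
0.36 [-0.0039  0.0038]
0.39 [-0.004   0.0037]
0.42 [-0.0041  0.0036]
0.45 [-0.0043  0.0035]
```

Call:
apply_moves(
  moves=[
    [[0,0,0],[0,0,-0.0035],0],
    [[0,0,0],[0,-0.0025,-0.0049],0],
    [[0,0,0],[0,-0.0026,-0.0048],0],
    [[0,0,0],[0,-0.0028,-0.0047],0],
    [[0,0,0],[0,-0.0029,-0.0047],0],
    [[0,0,0],[0,-0.003,-0.0046],0],
    [[0,0,0],[0,-0.0032,-0.0045],0],
    [[0,0,0],[0,-0.0033,-0.0044],0],
    [[0,0,0],[0,-0.0034,-0.0043],0],
    [[0,0,0],[0,-0.0036,-0.0042],0],
    [[0,0,0],[0,-0.0037,-0.0041],0],
    [[0,0,0],[0,0,0],0],
    [[0,0,0],[0,0,0],0],
  ],
)

```text
clock: 12.38
eef_pos: [0.6085, -0.0286, 0.1884]
tcp_rot: [[-0.165, 0.986, 0.005], [0.986, 0.165, -0.001], [-0.002, 0.004, -1.0]]
wrist_force: [11.5, 2.8, 1.0]
grip_width: 0.0099
```

Run:
```python
from h import *
s=rs()
im=ctrl.read_camera('scene'); x0,y0=190,130; cv2.imwrite("pics/scene12.png",cv2.resize(im[y0:y0+140,x0:x0+190],None,fx=4,fy=4,interpolation=cv2.INTER_CUBIC))
```

```text
t 12.38 tcp [ 0.6085 -0.0286  0.1884] grasp in stand [ 0.1346 -0.0014  0.2074] r 0.1819 th 0.287 F stand [11.8  0.8  1. ] grip 0.0099
```

View pics/scene12.png

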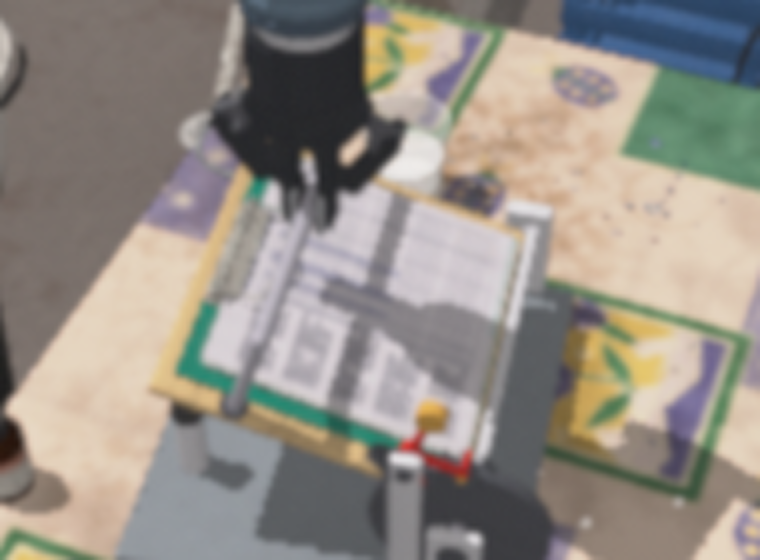

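Call:
apply_moves(
  moves=[
    [[0,0,0],[0,-0.0038,-0.004],0],
    [[0,0,0],[0,-0.0039,-0.0038],0],
    [[0,0,0],[0,-0.004,-0.0037],0],
    [[0,0,0],[0,-0.0041,-0.0036],0],
    [[0,0,0],[0,-0.0043,-0.0035],0],
    [[0,0,0],[0,0,0],0],
    [[0,0,0],[0,0,0],0],
    [[0,0,0],[0,0,0],0],
  ],
)

```text
clock: 13.1
eef_pos: [0.589, -0.0319, 0.2078]
tcp_rot: [[-0.165, 0.986, 0.005], [0.986, 0.165, -0.001], [-0.002, 0.005, -1.0]]
wrist_force: [9.6, 4.3, 6.1]
grip_width: 0.0099
```

Run:
```python
from h import *
s=rs()
im=ctrl.read_camera('scene'); x0,y0=190,130; cv2.imwrite("pics/scene13.png",cv2.resize(im[y0:y0+140,x0:x0+190],None,fx=4,fy=4,interpolation=cv2.INTER_CUBIC))
```

```text
t 13.1 tcp [ 0.589  -0.0319  0.2078] grasp in stand [ 0.1148 -0.0013  0.2268] r 0.1824 th 0.439 F stand [10.2  2.7  6.1] grip 0.0099
```

View pics/scene13.png

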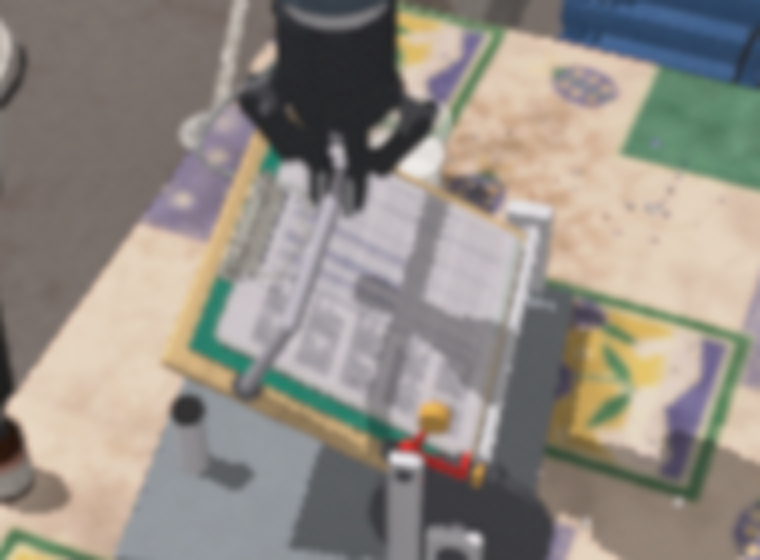

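Call:
apply_moves(
  moves=[
    [[0,0,0],[0,0.0028,0.0023],0],
    [[0,0,0],[0,0.0028,0.0024],0],
    [[0,0,0],[0,0.0014,0.0012],0],
    [[0,0,0],[0,0,0],0],
    [[0,0,0],[0,0,0],0],
  ],
)

```text
clock: 13.57
eef_pos: [0.596, -0.0307, 0.2017]
tcp_rot: [[-0.165, 0.986, 0.005], [0.986, 0.165, -0.001], [-0.002, 0.005, -1.0]]
wrist_force: [10.4, 3.8, 6.4]
grip_width: 0.0099
```

Run:
```python
from h import *
s=rs()
```

```text
t 13.57 tcp [ 0.596  -0.0307  0.2017] grasp in stand [ 0.1219 -0.0013  0.2207] r 0.1824 th 0.388 F stand [10.8  2.   6.4] grip 0.0099
```

Call:
apply_moves(
  moves=[
    [[0,0,0],[0,0.0013,0.0013],0],
    [[0,0,0],[0,0.0013,0.0013],0],
    [[0,0,0],[0,0.0013,0.0013],0],
    [[0,0,0],[0,0,0],0],
    [[0,0,0],[0,0,0],0],
  ],
)

```text
clock: 13.98
eef_pos: [0.5999, -0.0301, 0.1981]
tcp_rot: [[-0.165, 0.986, 0.005], [0.986, 0.165, -0.002], [-0.002, 0.005, -1.0]]
wrist_force: [11.2, 4.8, 7.6]
grip_width: 0.0097
```

Run:
```python
from h import *
s=rs()
```

```text
t 13.98 tcp [ 0.5999 -0.0301  0.1981] grasp in stand [ 0.1258 -0.0014  0.2171] r 0.1824 th 0.359 F stand [11.8  2.9  7.6] grip 0.0097
```

Call:
apply_moves(
  moves=[
    [[0,0,0],[0,0.0013,0.0013],0],
    [[0,0,0],[0,0.0013,0.0013],0],
    [[0,0,0],[0,0,0],0],
    [[0,0,0],[0,0,0],0],
  ],
)

```text
clock: 14.32
eef_pos: [0.6021, -0.0297, 0.1959]
tcp_rot: [[-0.165, 0.986, 0.004], [0.986, 0.165, -0.002], [-0.002, 0.004, -1.0]]
wrist_force: [7.9, 4.2, 9.8]
grip_width: 0.0101
```

Run:
```python
from h import *
s=rs()
im=ctrl.read_camera('scene'); x0,y0=190,130; cv2.imwrite("pics/scene14.png",cv2.resize(im[y0:y0+140,x0:x0+190],None,fx=4,fy=4,interpolation=cv2.INTER_CUBIC))
```

```text
t 14.32 tcp [ 0.6021 -0.0297  0.1959] grasp in stand [ 0.1281 -0.0014  0.2149] r 0.1824 th 0.341 F stand [8.5 2.8 9.8] grip 0.0101
```

View pics/scene14.png

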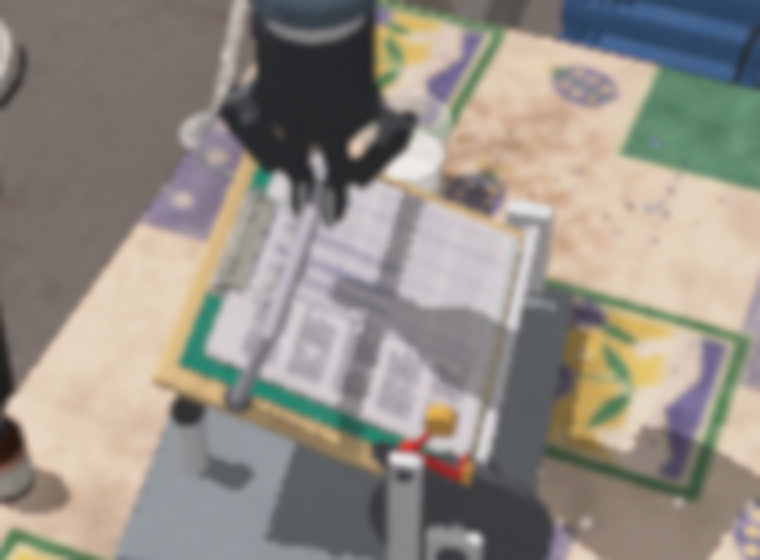

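Call:
apply_moves(
  moves=[
    [[0,0,0],[0,0.001,0.001],0],
    [[0,0,0],[0,0,0],0],
    [[0,0,0],[0,0,0],0],
  ],
)

```text
clock: 14.62
eef_pos: [0.6028, -0.0295, 0.1951]
tcp_rot: [[-0.165, 0.986, 0.004], [0.986, 0.165, -0.002], [-0.002, 0.003, -1.0]]
wrist_force: [6.1, 3.8, 12.6]
grip_width: 0.0102
```

Run:
```python
from h import *
s=rs()
```

```text
t 14.62 tcp [ 0.6028 -0.0295  0.1951] grasp in stand [ 0.1288 -0.0013  0.2141] r 0.1824 th 0.336 F stand [ 6.6  2.7 12.6] grip 0.0102
```

Call:
apply_moves(
  moves=[
    [[0,0,0],[0,0,0],0.13],
    [[0,0,0],[0,0,0],0.17],
    [[0,0,0],[0,0,0],0.25],
    [[0,0,0],[0,0,0],0.4],
    [[0,0,0],[0,0,0],0.55],
    [[0,0,0],[0,0,0],0.55],
    [[0,0,0],[0,0,0],0.55],
  ],
)

```text
clock: 15.2
eef_pos: [0.6, -0.0299, 0.1926]
tcp_rot: [[-0.165, 0.986, -0.003], [0.986, 0.165, -0.002], [-0.001, -0.003, -1.0]]
wrist_force: [0.2, 0.4, -0.1]
grip_width: 0.0473
```

Run:
```python
from h import *
s=rs()
im=ctrl.read_camera('scene'); x0,y0=190,130; cv2.imwrite("pics/scene15.png",cv2.resize(im[y0:y0+140,x0:x0+190],None,fx=4,fy=4,interpolation=cv2.INTER_CUBIC))
```

```text
t 15.2 tcp [ 0.6    -0.0299  0.1926] grasp in stand [ 0.1261 -0.0013  0.2116] r 0.1787 th 0.336 F stand [ 0.3  0.4 -0.1] grip 0.0473
```

View pics/scene15.png

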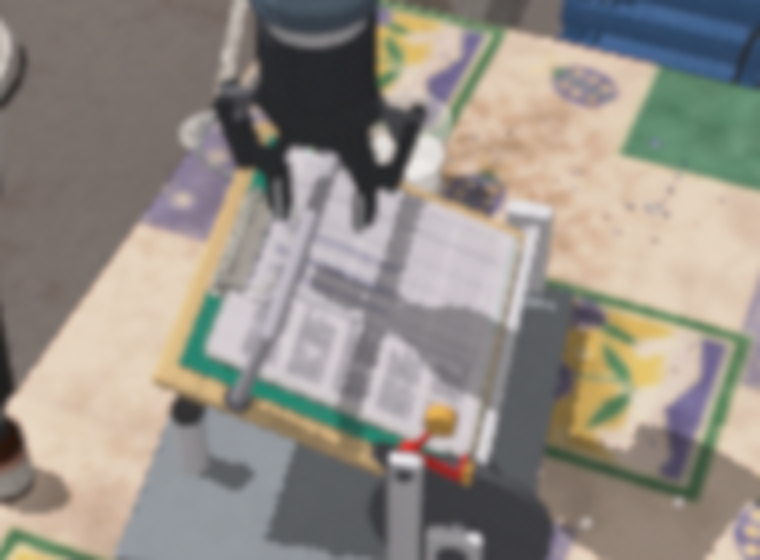

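Released with the board unmoved (left corner still at (160,380), weight at (440,418)). Withdrawing straight up, slowly first.

Call:
apply_moves(
  moves=[
    [[0,0,0],[0,0,-0.01],0.55],
    [[0,0,0],[0,0,-0.015],0.55],
    [[0,0,0],[0,0,-0.02],0.55],
    [[0,0,0],[0,0,-0.03],0.55],
    [[0,0,0],[0,0,-0.03],0.55],
    [[0,0,0],[0,0,-0.03],0.55],
    [[0,0,0],[0,0,-0.03],0.55],
    [[0,0,0],[0,0,-0.02],0.55],
    [[0,0,0],[0,0,0],0.55],
    [[0,0,0],[0,0,0],0.55],
  ],
)

```text
clock: 16.08
eef_pos: [0.6012, -0.0297, 0.3806]
tcp_rot: [[-0.165, 0.986, 0.003], [0.986, 0.165, -0.003], [-0.003, 0.002, -1.0]]
wrist_force: [0.0, -0.1, -0.9]
grip_width: 0.0468
```

Run:
```python
from h import *
s=rs()
im=ctrl.read_camera('scene'); x0,y0=190,130; cv2.imwrite("pics/scene16.png",cv2.resize(im[y0:y0+140,x0:x0+190],None,fx=4,fy=4,interpolation=cv2.INTER_CUBIC))
for th in(.16,.35,.38,.53): print(th,[(proj('scene',S2W(V,q))[0]-[x0,y0]+.5).round(1)*4 for q in (rail(th,.119),edge(th,.129))])
im=ctrl.read_camera('top'); cv2.imwrite("pics/top16.png",cv2.resize(im[100:310,150:430],None,fx=2.8,fy=2.8,interpolation=cv2.INTER_CUBIC))
```

```text
t 16.08 tcp [ 0.6012 -0.0297  0.3806] grasp in stand [ 0.1273 -0.0012  0.3996] r 0.3394 th 0.735 F stand [ 0.  -0.1 -0.9] grip 0.0468
0.16 [array([240., 352.]), array([142. , 414.4])]
0.35 [array([272.4, 330. ]), array([151.2, 377.6])]
0.38 [array([278.4, 326.8]), array([153.6, 372. ])]
0.53 [array([311.6, 314. ]), array([171.2, 345.2])]
```

View pics/scene16.png

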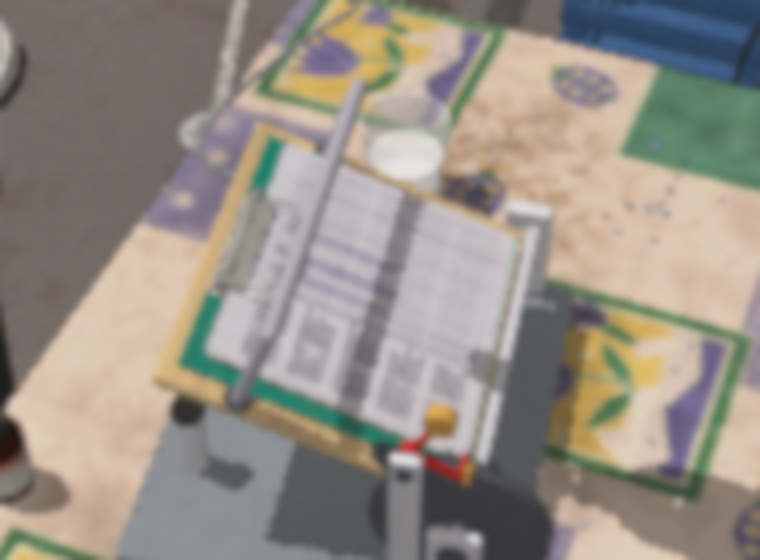

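View pics/top16.png

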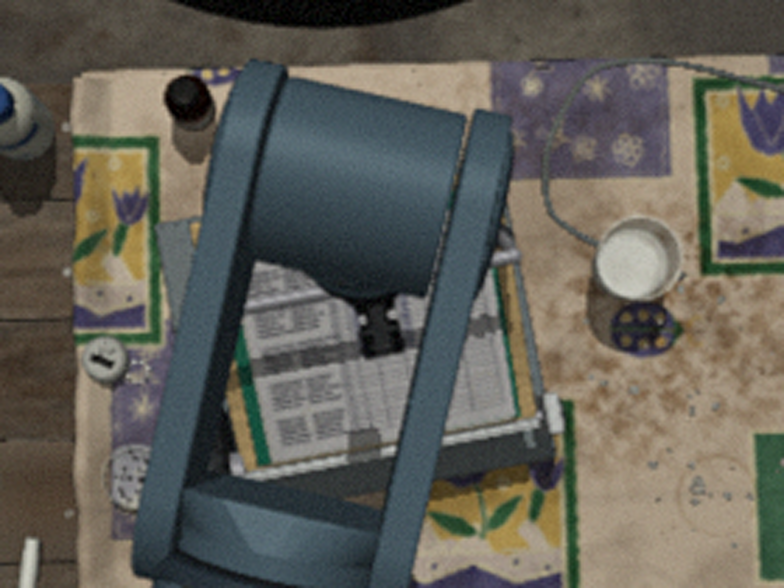

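Run:
```python
from bench import ctrl
print(ctrl.hand_in())
```

```text
the job is handed in; nothing more can be done
None
```

The board is resting in the second notch above flat and the job is handed in, at about 16 s of the 51 s allowed. I gripped the rail and followed the steps in the order asked:
- **Raised:** I lifted the board past the top notch to about 1.02–1.04 rad. The picture showed the pawl tipped out, with its weight leaning away from the robot.
- **Lowered:** I held the rail all the way down to the flat stop, where the upward force rose to 23 N. The picture showed the pawl tipped back in.
- **Set:** I raised the board again to about 0.45 rad and let it down until the pawl took the load. Then I let go and withdrew straight up.

**Last checks:**
- **Board:** After release it did not move. Its corner is at pixel (158, 380), against about (151, 378) predicted for 0.35 rad, (142, 414) for the first notch and (171, 345) for the third.
- **Pawl:** It is in, with its weight leaning towards the robot.
- **Arm:** It is clear of everything, with wrist force about 1 N.
- **Bystanders:** The arm never went near the dish, counter or glass at low height. They look unmoved in the final pictures, but I judged this by eye.

**What disagreed:** my first camera fit placed the stand about 5 mm too near the robot. I noticed it when closing on the rail and corrected it at the flat stop. The corrected angles still carry an error of about 0.015 rad; the last reading while gripped was 0.336, so about 0.35 true.

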